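# Move a freshly painted tile to the drying rack with a lifter

### The job

The clay tile on the work board is unfired and its paint still wet, so the gripper must not touch it: take the lifter by its handle, work its blade gently all the way under the tile, up to the heel, with the tile held from sliding away by the board's stop bar, and carry it, without tipping or dropping it, to the free bay of the drying rack, leaving it there lying flat across the two battens, square and centred in the bay. Then lay the lifter down flat on its blade on the bench. Do not disturb the tile already drying, nor knock the glue bottle, the tub or the mug.

Things in the scene. Friction and masses are not known exactly. Their poses are not given: they have to be found in the camera images.
- lifter: Loose lifter, 0.18 kg, standing on its blade. Steel blade x -52 to +52, 66 wide (y), z 0 to 2; x points to the square front edge, z up. At the heel (x -54 to -52) a folded lip 36 wide, 18 high. A tang rises from the lip to a level dark wooden handle: x -72 to -176, 22 wide (y), z 33 to 57. Origin: centre of blade's underside. Centre of mass near x -40.
- lifter_grip (a point): Point in the handle of the lifter, in the lifter's frame at x -90, y 0, z 45 (18 mm behind the handle's front end, mid-height): a good place to grasp across y.
- lifter_tip (a point): Middle of the lower front edge of the blade, in the lifter's frame at x +52, y 0, z 0.
- tile: The wet tile: square, painted face, 120 x 120, 11 thick, 0.18 to 0.33 kg, loose on the work board. Lower edge bevelled all round: the flat underside is 104 x 104, the bevel rises from there to 3 above the board at the outer sides. Origin: centre of underside; x, y along its sides, x within 0.15 rad of the board's x. Going under takes 5 to 15 N; over 35 N spoils it.
- board: Fixed plywood work board 320 (x) by 200 (y), face at z 15, z up, origin: centre of underside. Across its far end a dark stop bar 12 high, clamped by wing nuts; its near face is 10 to 115 beyond the tile, just where is not reported: feel for it. Pushed to +x the tile slides until it bears squarely on the bar; a blade tilted tip down, tip on the board, then goes under the bevel.
- rack: Fixed drying rack: four wooden battens along x, 140 long, 14 wide, 30 tall, tops at z 40, on two cross rails (10 tall, 16 wide, at x -45 and +45, 276 long in y). Two bays, at y +72 (free) and y -72 (dry tile in it). In each bay the gap between its two battens is 86 wide, open at both ends, 30 deep down to the cross rails. Origin: centre of underside, z up.
- free_bay (a point): Centre of the free bay, level with the batten tops: in the rack's frame at x 0, y +72, z 40. Same axes as the rack. A tile lying in the bay has its origin here.
- dry_tile: Tile already drying in the other bay: same make as the wet one, loose. Origin: centre of the underside.
- glue_bottle: Bystander: small green bottle with a white cap, 38 across, 105 tall, standing loose on the bench. Origin: centre of its underside.
- tub: Bystander: open cream plastic tub 158 x 138, 86 tall, standing loose on the bench. Origin: centre of its underside.
- brush_mug: Bystander: white mug 80 across and 95 tall with brushes standing in it up to 190 high, loose. Origin: centre of its underside.

How it is judged:
On the way, in this order (a step that is already met when the one before it is completed fails the run):
1. the tile is lifted clear of the board with the lifter's blade all the way under it (within 17 mm of the heel lip) (x of tile in the frame of lifter below 0.025 m and contact force between tile and lifter above 0.5 N and z of tile in the frame of board above 0.035 m and contact force between tile and board below 0.05 N), for 0.2 s.
2. the tile lies in the free bay of the rack, clear of the lifter (x of tile in the frame of free_bay between -0.02 and 0.02 m and y of tile in the frame of free_bay between -0.015 and 0.015 m and z of tile in the frame of free_bay between -0.004 and 0.004 m and angle between tile's own z axis and vertical below 0.06 rad and angle between the x axis of tile and the x axis of rack, either way round below 0.2 rad and contact force between tile and lifter below 0.05 N and contact force between tile and rack above 0.5 N), for 0.2 s.
At the end, for the whole second after the job is handed in: Tile at rest flat (0.06 rad) on the free bay's two battens, centred within 20 mm along and 15 mm across, square within 0.2 rad, clear of the lifter; lifter released, at rest, flat on its blade (0.06 rad) on the bench top (within 6 mm) (x of tile in the frame of free_bay between -0.02 and 0.02 m and y of tile in the frame of free_bay between -0.015 and 0.015 m and z of tile in the frame of free_bay between -0.004 and 0.004 m and angle between each of tile, lifter's own z axis and vertical below 0.06 rad and angle between the x axis of tile and the x axis of rack, either way round below 0.2 rad and contact force between tile and lifter below 0.05 N and linear speed of each of tile, lifter below 0.02 m/s and height (world z) of lifter between -0.004 and 0.006 m and contact force between lifter and the fingers below 0.05 N); the robot touches nothing.
It fails at once if the soft tile is pressed against the board or its stop bar with more than 35 N (contact force between tile and board above 35 N).
It fails at once if the gripper or arm touches the wet tile (contact force between any of the fingers, the arm and tile above 0.3 N).
It fails at once if the wet tile is tipped by more than 0.5 rad, or dropped or flung (faster than 0.8 m/s) (angle between tile's own z axis and vertical above 0.5 rad or linear speed of tile above 0.8 m/s).
It fails at once if the tile already drying is shifted by more than 15 mm (distance of dry_tile from where it was at the start of the episode above 0.015 m).
It fails at once if the glue bottle, tub or mug is knocked (moved by more than 30 mm or tipped) (distance of any of glue_bottle, tub, brush_mug from where it was at the start of the episode above 0.03 m or angle between any of glue_bottle, tub, brush_mug's own z axis and vertical above 0.3 rad).
It also fails if it takes over 72 s, if anything falls off the work surface, if the arm or the gripper's body presses on something with over 40 N, if the wrist force passes 120 N, or if a joint passes its speed limit or range.

### The arm

A 6-joint arm with a two-finger parallel gripper is mounted at the origin on the work surface. World frame = base frame: x ahead of the robot, y to its left, z up, the work surface at z = 0. Lengths are in m, angles in rad, forces in N, time in s.
With the tool pointing down it reaches from about 0.2 to 0.875 m from the base axis. Payload 3.4 kg.
Tool frame: the origin (TCP) lies midway between the tips of the shut fingers; the grasp point (between the pads) lies 19 mm behind it; z points along the fingers, y is the line along which they close (so a half turn about z gives the same grasp; the last joint's range is limited). The gripper opens to 94 mm and grips with 3 to 60 N. Pads are 16 mm wide; open, the fingers measure 119 mm over their backs; the gripper's body (75 mm by 177 mm) begins 78 mm behind the grasp point.
Start: joints at [1.069, 0.276, 1.505, -0, 1.361, -0.121], TCP at [0.214, 0.534, 0.205] pointing down, gripper open.
Joint ranges: [-2.89, 2.89], [-0.75, 2.08], [0.22, 2.7], [-1.18, 4.32], [0.11, 2.71], [-2.7, 2.7]. Speed limits (rad/s): [2.57, 2.57, 3.14, 3.14, 3.14, 3.14].

### API

Orientations are given as a unit quaternion [w, x, y, z].
In Python, from workcell import r, eyes, order gives the robot as it stands (r), with the cameras (eyes) and the job (order).
- The arm moves only by the shell command python3 inch.py 'ROWS' [FORCE]. ROWS is rows parted by semicolons, their numbers by spaces, 1 to 10 of them, each of 7 numbers: dx, dy, dz in m, then a rotation vector rx, ry, rz in rad, then the finger opening in m; each row is the pose to reach, as a shift and turn from the pose commanded when the command began, along the tool's axes at that moment; what a row does not reach only later rows make up. A row lasts 1/8 s, in which the tool goes at most 0.0625 m and 0.188 rad, less where a joint would pass 70% of its speed; a pose out of reach is approached as far as the arm can. The fingers move at their own pace and stop on an object; FORCE is the grip in N (left out, the last holds). Time passes only in rows, so rows that do not move let the fingers close. It prints the time, the measured TCP pose, the force, the opening and the grip force at its end.
- r.observe(): the state, without advancing time (a new reading comes with each control period).
- eyes.grab_frame(name): name is "side" or "top" or "wrist"; returns a dict with "color" (480x640x3 uint8, blue, green, red), "intrinsics" (3x3 intrinsics, pixels), "k1" (the pictures are not rectified: a ray, as slopes to the right and down, at radius r is drawn at 1 + k1 r^2 times it, then the intrinsics apply), "rvec" (rotation vector, rad) and "tvec" (3), from world to camera coordinates, as OpenCV has them; the wrist camera has in their place "mount" (4x4, takes a point from camera to tool coordinates, whose origin is the TCP and whose axes are the flange's). Camera axes: x right, y down, z forward; pixel columns grow to the right and rows downward; lengths in m; the calibration is good to about 2 mm. A picture is of the moment at which its call begins: read the wrist's pose just before it. There is no depth.
- order.hand_in(): hands the job in; it is judged then, once.
The state is a dict: "time_s": time; "joint_pos": joint angles; "joint_velocities": joint speeds; "joint_torque": joint torques, N m; "tool_pos": TCP position; "orientation": TCP orientation; "force": force on the tool from outside, world axes, zero at the start; "wrist_torque": the same for the moment, N m; "finger_gap": finger opening in m; "gripper_force": force on a finger pad.
Only numpy, scipy, OpenCV 4.12 (cv2) and the standard library are available. Lean on these libraries where they do the work, as an engineer would, in place of code of your own. Each camera call takes 0.05 s, during which the arm holds its last target. There are 200 camera calls.

## Working session

There is one attempt and no reset: what is moved stays moved. The work goes in short steps, Python scripts to look and compute and a shell command to move; the robot and the scene stay as the last step left them, time stands still between calls to the robot, and variables do not carry over. Pictures are saved under pics/ and viewed, at most 10 in all, crops included, and the job is handed in when it is done.

```bash
ls; mkdir -p pics; python3 - <<'E'
from workcell import r, eyes, order
import cv2,json
o=r.observe();print(o)
for n in("side","top"):
    f=eyes.grab_frame(n);cv2.imwrite(f"pics/{n}0.png",f["color"]);print(n,f["intrinsics"],f["k1"],f["rvec"],f["tvec"])
E
```

```text
inch.py
pics
workcell.py
{'time_s': 0.0, 'joint_pos': array([ 1.06898299e+00,  2.76604339e-01,  1.50610809e+00, -1.29149325e-05,
        1.36068184e+00, -1.21005568e-01]), 'joint_velocities': array([-0.00066232,  0.00077914, -0.00040419,  0.00085208,  0.00025084,
        0.00144159]), 'joint_torque': array([ 7.65501482e-04, -4.04603934e+01, -2.37220395e+01,  7.02043693e-02,
        3.49063135e-02, -1.47560690e-04]), 'tool_pos': array([0.21345403, 0.53331421, 0.20460939]), 'orientation': array([-2.69996781e-04,  1.89254091e-01,  9.81927735e-01, -8.59413733e-04]), 'force': array([-0.66480889, -0.78314219,  0.10838265]), 'wrist_torque': array([-0.06691732, -0.00222258, -0.00426258]), 'gripper_force': 0.0, 'finger_gap': 0.09346856050014088}
side [[530.22948694   0.         310.77195338]
 [  0.         530.22948694 242.44528378]
 [  0.           0.           1.        ]] -0.07241884566626064 [ 2.07555908 -0.41159422  0.24210544] [-0.53704008  0.16694546  1.21700684]
top [[534.32348722   0.         328.85162234]
 [  0.         534.32348722 249.91338829]
 [  0.           0.           1.        ]] 0.02083536772992957 [ 2.12858171 -2.17940042  0.13025417] [0.03109979 0.60001819 1.78329828]
```

View pics/top0.png

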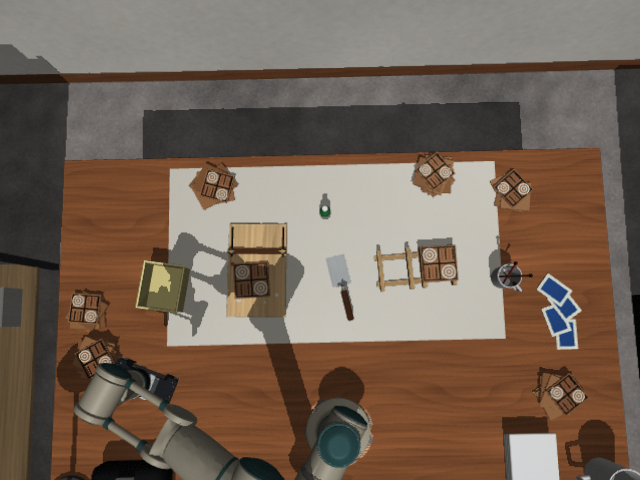

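View pics/side0.png

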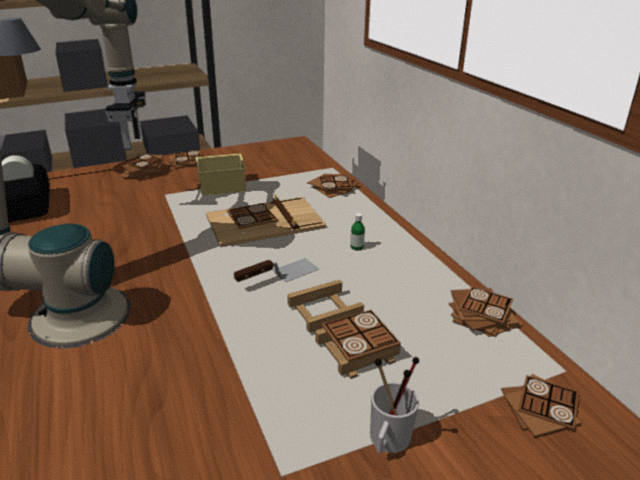

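```bash
cat > h.py <<'E'
import numpy as np,cv2
from scipy.spatial.transform import Rotation as R
from workcell import r, eyes, order
def quat(q): return R.from_quat([q[1],q[2],q[3],q[0]])
def campose(f,o=None):
    "camera-to-world R, origin"
    if "mount" in f:
        M=np.array(f["mount"]);T=quat(o["orientation"]).as_matrix()
        return T@M[:3,:3],T@M[:3,3]+o["tool_pos"]
    Rm=cv2.Rodrigues(np.array(f["rvec"],float))[0];return Rm.T,-Rm.T@np.array(f["tvec"]).ravel()
def px2w(f,uv,z,o=None):
    A,c=campose(f,o);p=cv2.undistortPoints(np.array(uv,float).reshape(-1,1,2),np.array(f["intrinsics"]),np.array([f["k1"],0,0,0.])).reshape(-1,2)
    # k1 model: distorted = ray*(1+k1 r^2), same as OpenCV
    d=np.c_[p,np.ones(len(p))]@A.T;s=(z-c[2])/d[:,2];return c+d*s[:,None]
def w2px(f,P,o=None):
    A,c=campose(f,o);q=(np.array(P,float).reshape(-1,3)-c)@A
    return cv2.projectPoints(q,np.zeros(3),np.zeros(3),np.array(f["intrinsics"]),np.array([f["k1"],0,0,0.]))[0].reshape(-1,2)
E
python3 - <<'E'
from h import *
f=eyes.grab_frame("top")
c=f["color"][210:350,210:480];cv2.imwrite("pics/top1.png",cv2.resize(c,None,fx=2.96,fy=2.96,interpolation=cv2.INTER_CUBIC))
for n,uv in dict(lifter=(340,270),tile=(251,280),dry=(438,264),rackn=(394,268),bottle=(325,210),mug=(510,276),tub=(163,287)).items(): print(n,px2w(f,[uv],0.02)[0].round(3))
o=r.observe();f=eyes.grab_frame("wrist");print(f["mount"],f["intrinsics"],f["k1"])
E
```

```text
lifter [ 0.533 -0.02   0.02 ]
tile [0.506 0.286 0.02 ]
dry [ 0.545 -0.355  0.02 ]
rackn [ 0.535 -0.205  0.02 ]
bottle [0.743 0.027 0.02 ]
mug [ 0.499 -0.598  0.02 ]
tub [0.489 0.586 0.02 ]
[[ 5.55891434e-04 -9.61117490e-01 -2.76139207e-01  7.91701557e-02]
 [ 9.99999707e-01  3.88712203e-04  6.60149553e-04  1.57809956e-03]
 [-5.27142602e-04 -2.76139493e-01  9.61117424e-01 -1.79775613e-01]
 [ 0.00000000e+00  0.00000000e+00  0.00000000e+00  1.00000000e+00]] [[432.69677012   0.         318.6900066 ]
 [  0.         432.69677012 232.87404301]
 [  0.           0.           1.        ]] -0.10365470291571395
```

View pics/top1.png

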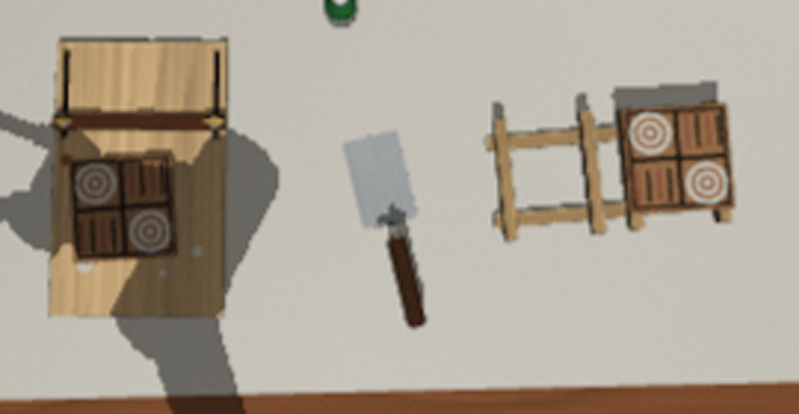

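```bash
cat >> h.py <<'E'
from scipy.optimize import least_squares
def fit(f,model,px,x0,o=None):
    "planar pose (x,y,yaw) of model points (object frame, bench z) to pixels"
    model=np.array(model,float);px=np.array(px,float)
    def W(p): 
        q=model.copy();q[:,:2]=q[:,:2]@R.from_euler('z',p[2]).as_matrix()[:2,:2].T+p[:2];return q
    s=least_squares(lambda p:(w2px(f,W(p),o)-px).ravel(),x0)
    return s.x,s.fun.reshape(-1,2).round(1)
E
cat > fit0.py <<'E'
from h import *
f=eyes.grab_frame("top")
g=lambda a:np.array(a)/2.96+210
m=lambda l:np.array(l)/1000
items=dict(
lifter=(m([(52,33,2),(52,-33,2),(-52,-33,2),(-52,33,2),(-176,0,57),(-72,0,57)]),g([(344,143),(397,131),(416,218),(363,228),(416,325),(397,237)]),(.53,-.02,0)),
board=(m([(160,100,15),(160,-100,15),(-160,-100,15),(-160,100,15)]),g([(60,39),(228,39),(224,318),(50,316)]),(.53,.28,0)),
tile=(m([(60,60,26),(60,-60,26),(-60,-60,26),(-60,60,26)]),g([(71,165),(168,153),(176,251),(79,260)]),(.5,.28,0)),
rack=(m([(70,129,40),(70,115,40),(-70,115,40),(-70,129,40),(70,29,40),(70,15,40),(-70,15,40),(-70,29,40)]),g([(494,106),(506,105),(517,238),(504,240),(578,99),(590,97),(606,232),(593,234)]),(.53,-.28,0)),
dry=(m([(60,60,51),(60,-60,51),(-60,-60,51),(-60,60,51)]),g([(614,109),(726,102),(733,205),(630,212)]),(.53,-.35,0)))
for n,(a,b,x0) in items.items():
    x,e=fit(f,a,b,x0);print(n,x.round(4),e.tolist())
print('bar near',px2w(f,g([(70,130),(210,130)]),.027).round(3).tolist())
E
python3 fit0.py
```

```text
lifter [ 0.5325 -0.0146  0.202 ] [[-0.4, -0.2], [0.3, -0.4], [0.7, -0.6], [-0.1, 0.3], [0.1, 0.9], [-0.6, -0.0]]
board [ 0.5411  0.2638 -0.0311] [[-0.4, 0.4], [0.4, 0.8], [0.0, -0.7], [-0.0, -0.4]]
tile [0.5053 0.2821 0.0809] [[-1.2, -1.4], [0.9, -1.0], [1.4, 0.8], [-1.1, 1.5]]
rack [ 0.5409 -0.2786  0.0578] [[-0.3, 2.1], [-0.2, 2.1], [-0.1, -1.8], [0.2, -2.1], [0.6, 2.1], [0.7, 2.4], [-0.6, -2.2], [-0.3, -2.5]]
dry [ 0.5458 -0.3503  0.0511] [[1.4, -0.2], [-1.0, -0.4], [0.3, 0.1], [-0.6, 0.4]]
bar near [[0.596, 0.343, 0.027], [0.592, 0.181, 0.027]]
```

```bash
T='-.354 -.429 -.2 0 0 -.38 .09'; python3 inch.py '-.354 -.429 -.2 0 0 -.38 .09;-.354 -.429 -.2 0 0 -.38 .09;-.354 -.429 -.2 0 0 -.38 .09;-.354 -.429 -.2 0 0 -.38 .09;-.354 -.429 -.2 0 0 -.38 .09;-.354 -.429 -.2 0 0 -.38 .09;-.354 -.429 -.2 0 0 -.38 .09;-.354 -.429 -.2 0 0 -.38 .09;-.354 -.429 -.2 0 0 -.38 .09;-.354 -.429 -.2 0 0 -.38 .09'; python3 inch.py '0 0 0 0 0 0 .09;0 0 0 0 0 0 .09'; python3 - <<'E'
from h import *
import pickle
o=r.observe();f=eyes.grab_frame("wrist");pickle.dump((o,f),open("w1.pkl","wb"));cv2.imwrite("pics/w1.png",f["color"])
E
```

```text
time_s: 1.5
tool_pos: [0.3837, 0.0012, 0.4065]
orientation: [0.001, 0.002, 1.0, -0.0]
force: [1.1, 0.1, -0.5]
finger_gap: 0.0902
gripper_force: 0.0
time_s: 1.75
tool_pos: [0.3824, 0.0047, 0.405]
orientation: [-0.0, 0.0, 1.0, 0.001]
force: [0.8, -0.0, 0.3]
finger_gap: 0.0901
gripper_force: 0.0
```

View pics/w1.png

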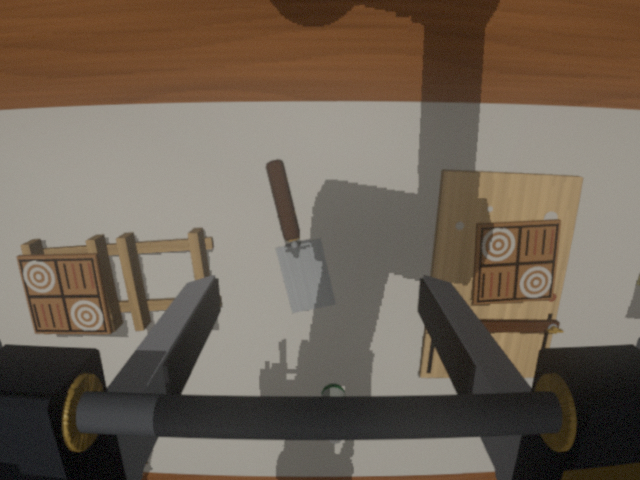

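```bash
python3 - <<'E'
import cv2,numpy as np
im=cv2.imread("pics/w1.png")
z=lambda c:cv2.resize(c,None,fx=3,fy=3,interpolation=cv2.INTER_CUBIC)
cv2.imwrite("pics/w1c.png",np.hstack([z(im[215:345,90:225]),z(im[205:335,465:565])]))
E
```

```text
(no output)
```

View pics/w1c.png

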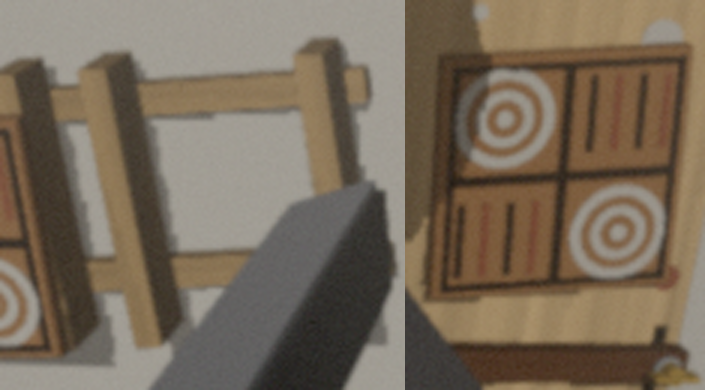

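```bash
python3 - <<'E'
from h import *
import pickle
o,f=pickle.load(open("w1.pkl","rb"))
m=lambda l:np.array(l)/1000
gl=lambda a:np.array(a)/3+[90,215]
gr=lambda a:(np.array(a)-[405,0])/3+[465,205]
for n,a,b,x0 in [
("rack",m([(-70,15,40),(-70,29,40),(70,15,40),(70,29,40),(-70,115,40),(-70,129,40)]),gl([(82,70),(111,68),(136,347),(160,342),(296,52),(324,50)]),(.54,-.28,.05)),
("lifter",m([(-52,-33,2),(-52,33,2),(52,33,2),(52,-33,2),(-176,0,57)]),[(277,250),(322,239),(334,302),(293,311),(275,161)],(.53,-.015,.2)),
("board",m([(-160,-100,15),(-160,100,15)]),[(443,170),(581,177)],(.54,.26,0))]:
    x,e=fit(f,a,b,x0,o);print(n,x.round(4),e.tolist())
P=px2w(f,gr([(563,175),(453,68),(686,57),(668,277),(441,290)]),.026,o);print(P.round(4))
print("corner mean",P[1:].mean(0).round(4))
for a,b in((1,2),(4,3),(1,4),(2,3)):
    d=P[b]-P[a];print(np.hypot(*d[:2]).round(4),np.arctan2(d[1],d[0]).round(3))
print("bar near top edge",px2w(f,gr([(480,346),(650,346)]),.027,o).round(4))
E
```

```text
rack [ 0.5368 -0.2766  0.0597] [[-0.9, -1.1], [-0.7, -1.0], [-0.0, -0.3], [1.3, 1.1], [-0.3, 0.6], [0.7, 0.7]]
lifter [ 0.5363 -0.011   0.2065] [[-0.9, -2.6], [-0.3, -0.8], [2.0, 2.3], [-0.6, 1.6], [-0.2, -0.1]]
board [ 0.5436  0.2644 -0.036 ] [[-1.0, -0.1], [1.1, 0.2]]
[[0.5086 0.286  0.026 ]
 [0.4567 0.227  0.026 ]
 [0.4513 0.3384 0.026 ]
 [0.5618 0.3474 0.026 ]
 [0.5666 0.2333 0.026 ]]
corner mean [0.5091 0.2865 0.026 ]
0.1115 1.619
0.1142 1.613
0.1102 0.057
0.1109 0.082
bar near top edge [[0.5963 0.256  0.027 ]
 [0.5985 0.3438 0.027 ]]
```

```bash
python3 inch.py '-.064 -.036 .3 0 0 -.204 .06;-.064 -.036 .3 0 0 -.204 .06;-.064 -.036 .3 0 0 -.204 .06;-.064 -.036 .3 0 0 -.204 .06;-.064 -.036 .3 0 0 -.204 .06;-.064 -.036 .34 0 0 -.204 .06;-.064 -.036 .378 0 0 -.204 .06;-.064 -.036 .378 0 0 -.204 .06;-.064 -.036 .378 0 0 -.204 .06'
```

```text
time_s: 2.92
tool_pos: [0.4476, -0.0313, 0.0285]
orientation: [0.001, -0.102, 0.995, -0.0]
force: [0.5, -0.5, 0.9]
finger_gap: 0.06
gripper_force: 0.0
```

Grip, then lift and raise.

```bash
python3 inch.py '0 0 .002 0 0 0 .01;0 0 .002 0 0 0 .01;0 0 .002 0 0 0 .01;0 0 .002 0 0 0 .01;0 0 .002 0 0 0 .01;0 0 .002 0 0 0 .01' 60;  python3 inch.py '0 0 -.02 0 0 0 .01;0 0 -.06 0 0 0 .01;0 0 -.12 0 0 0 .01;0 0 -.17 0 0 0 .01;0 0 -.17 0 0 0 .01;0 0 -.17 0 0 0 .01;0 0 -.17 0 0 0 .01' ;python3 - <<'E'
from h import *
import pickle
o=r.observe();f=eyes.grab_frame("side");g=eyes.grab_frame("wrist");pickle.dump((o,f,g),open("w2.pkl","wb"))
c=cv2.resize(f["color"][170:300,200:360],None,fx=2.5,fy=2.5);c2=cv2.resize(g["color"],(433,325));cv2.imwrite("pics/l1.png",np.hstack([c[:325],c2[:325]]))
print(o["force"],o["wrist_torque"],o["orientation"],o["tool_pos"])
E
```

```text
time_s: 3.68
tool_pos: [0.447, -0.0321, 0.0257]
orientation: [0.0, -0.101, 0.995, -0.0]
force: [-1.2, 0.0, 4.2]
finger_gap: 0.0218
gripper_force: 60.0
time_s: 4.55
tool_pos: [0.4453, -0.0317, 0.1933]
orientation: [-0.002, -0.101, 0.995, 0.001]
force: [0.4, 0.3, -2.0]
finger_gap: 0.0218
gripper_force: 60.0
[ 0.41527373  0.34845484 -1.97441017] [ 0.04469865  0.11691245 -0.01047546] [-2.26670540e-03 -1.01386769e-01  9.94844153e-01  8.34499428e-04] [ 0.44525999 -0.03168135  0.19328444]
```

View pics/l1.png

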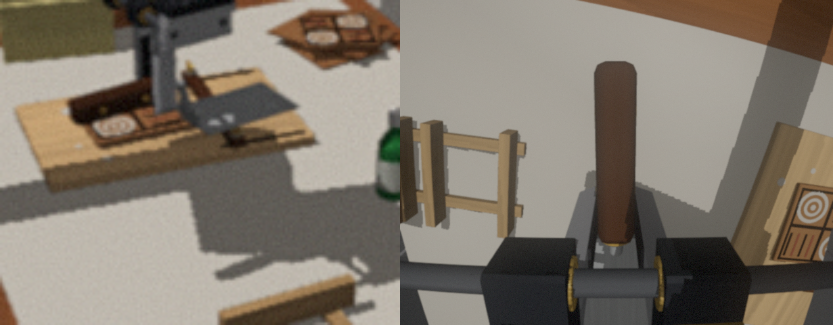

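```bash
python3 inch.py '.05 .05 0 0 0 .03 .01;.1025 .1 0 0 0 .08 .01;.1025 .15 0 0 0 .13 .01;.1025 .2 0 0 0 .17 .01;.1025 .25 .02 0 0 .2 .01;.1025 .3 .05 0 0 .236 .01;.1025 .3516 .07 0 0 .236 .01;.1025 .3516 .07 0 0 .236 .01;.1025 .3516 .07 0 0 .236 .01;.1025 .3516 .07 0 0 .236 .01'; python3 inch.py '0 0 .03 0 .12 0 .01;0 0 .045 0 .12 0 .01;0 0 .045 0 .12 0 .01;0 0 .045 0 .12 0 .01'; python3 - <<'E'
from h import *
import pickle
o=r.observe();f=eyes.grab_frame("top");g=eyes.grab_frame("wrist");pickle.dump((o,f,g),open("w3.pkl","wb"))
c=cv2.resize(f["color"][210:330,215:305],(300,400));c2=cv2.resize(g["color"],(500,375));c2=cv2.copyMakeBorder(c2,0,25,0,0,0);cv2.imwrite("pics/b1.png",np.hstack([c,c2]))
e=quat(o["orientation"]);print(o["tool_pos"],(-e.as_matrix()[:,0]),o["force"],o["wrist_torque"])
E
```

```text
time_s: 5.9
tool_pos: [0.2761, 0.2907, 0.1257]
orientation: [0.0, 0.017, 1.0, -0.0]
force: [0.4, -1.0, -2.3]
finger_gap: 0.0218
gripper_force: 60.0
time_s: 6.4
tool_pos: [0.2762, 0.2913, 0.0813]
orientation: [-0.059, 0.017, 0.998, 0.001]
force: [-0.0, 0.2, -1.4]
finger_gap: 0.0213
gripper_force: 60.0
[0.27618913 0.29131351 0.0812673 ] [ 0.99239475 -0.03377387 -0.11837225] [-0.00840747  0.17254557 -1.38686279] [-0.01944739 -0.03475151  0.03646142]
```

View pics/b1.png

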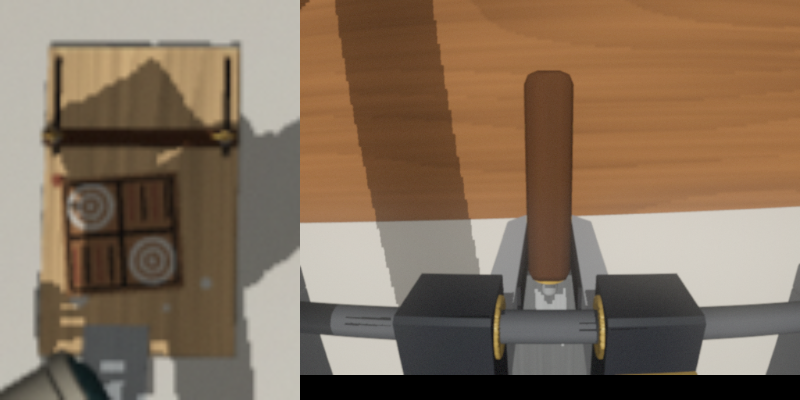

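```bash
python3 - <<'E'
from h import *
import pickle
o,f,g=pickle.load(open("w3.pkl","rb"))
G=lambda a:np.array(a)/[300/90,400/120]+[215,210]
print("tip",px2w(f,G([(87,323),(148,324)]),.039).round(4))
t=px2w(f,G([(64,181),(176,174),(181,288),(71,292)]),.026);print(t.round(4),t.mean(0))
print("bar",px2w(f,G([(60,145),(225,145)]),.027).round(4))
T=quat(o["orientation"]).as_matrix();print("pred tip",T@[-.141,0,.026]+o["tool_pos"])
# heights seen: compare tip row pred
print((w2px(f,[T@[-.141,-.033,.026]+o["tool_pos"],T@[-.141,.033,.026]+o["tool_pos"]])-[215,210])*10/3)
E
```

```text
tip [[0.4145 0.3163 0.039 ]
 [0.412  0.2548 0.039 ]]
[[0.5603 0.3418 0.026 ]
 [0.5647 0.2268 0.026 ]
 [0.4479 0.2228 0.026 ]
 [0.4466 0.3348 0.026 ]] [0.50486724 0.28154272 0.026     ]
bar [[0.5975 0.3457 0.027 ]
 [0.5934 0.1761 0.027 ]]
pred tip [0.41304165 0.28667849 0.03875962]
[[149.16031094 324.05783569]
 [ 83.736111   323.388013  ]]
```

```bash
python3 inch.py '-.0025 0 .0209 0 0 0 .01;-.0025 0 .0209 0 0 0 .01;-.0025 0 .0209 0 0 0 .01';for i in 1; do python3 inch.py '-.0001 0 .001 0 0 0 .01;-.0001 0 .001 0 0 0 .01';python3 inch.py '-.0001 0 .001 0 0 0 .01;-.0001 0 .001 0 0 0 .01';python3 inch.py '-.0001 0 .001 0 0 0 .01;-.0001 0 .001 0 0 0 .01'; python3 inch.py '-.0001 0 .001 0 0 0 .01;-.0001 0 .001 0 0 0 .01'; done | grep -E "pos|force:"
```

```text
time_s: 6.88
tool_pos: [0.2758, 0.292, 0.0601]
orientation: [-0.059, 0.016, 0.998, 0.001]
force: [0.1, -0.2, -2.2]
finger_gap: 0.0212
gripper_force: 60.0
tool_pos: [0.2757, 0.2918, 0.0588]
force: [-0.4, -0.1, -1.0]
gripper_force: 60.0
tool_pos: [0.2756, 0.2917, 0.0574]
force: [0.7, -0.0, -0.8]
gripper_force: 60.0
tool_pos: [0.2753, 0.2918, 0.0566]
force: [-1.6, 0.4, 2.0]
gripper_force: 60.0
tool_pos: [0.2749, 0.2918, 0.0558]
force: [-4.9, 0.5, 5.3]
gripper_force: 60.0
```

```bash
python3 inch.py '-.008 0 -.002 0 0 0 .01;-.016 0 -.003 0 0 0 .01;-.024 0 -.0039 0 0 0 .01;-.030 0 -.0046 0 0 0 .01;-.035 0 -.0052 0 0 0 .01;-.040 0 -.0058 0 0 0 .01;-.045 0 -.0064 0 0 0 .01;-.0496 0 -.0069 0 0 0 .01;-.0496 0 -.0069 0 0 0 .01'
```

```text
time_s: 9.0
tool_pos: [0.3247, 0.2898, 0.0563]
orientation: [-0.061, 0.017, 0.998, 0.001]
force: [-4.9, -0.1, 5.0]
finger_gap: 0.0216
gripper_force: 60.0
```

```bash
(python3 inch.py '-.004 0 -.0009 0 0 0 .01;-.008 0 -.0014 0 0 0 .01;-.008 0 -.0014 0 0 0 .01'; python3 inch.py '-.003 0 -.0004 0 0 0 .01;-.005 0 -.0006 0 0 0 .01;-.005 0 -.0006 0 0 0 .01';python3 inch.py '-.003 0 -.0004 0 0 0 .01;-.005 0 -.0006 0 0 0 .01;-.005 0 -.0006 0 0 0 .01')| grep -E "pos|force:|orient"; python3 - <<'E'
from h import *
import pickle
o=r.observe();f=eyes.grab_frame("top");s=eyes.grab_frame("side")
c=cv2.resize(f["color"][210:330,215:305],(300,400));c2=cv2.resize(s["color"][180:260,190:340],(750,400))[:,:500];cv2.imwrite("pics/b2.png",np.hstack([c,c2]))
E
```

```text
tool_pos: [0.3331, 0.2895, 0.0566]
orientation: [-0.061, 0.016, 0.998, 0.001]
force: [-5.0, 0.9, 3.8]
gripper_force: 60.0
tool_pos: [0.3377, 0.2893, 0.0566]
orientation: [-0.061, 0.016, 0.998, 0.001]
force: [-5.2, 0.0, 4.5]
gripper_force: 60.0
tool_pos: [0.3427, 0.2891, 0.0566]
orientation: [-0.061, 0.016, 0.998, 0.001]
force: [-6.7, 0.2, 3.8]
gripper_force: 60.0
```

View pics/b2.png

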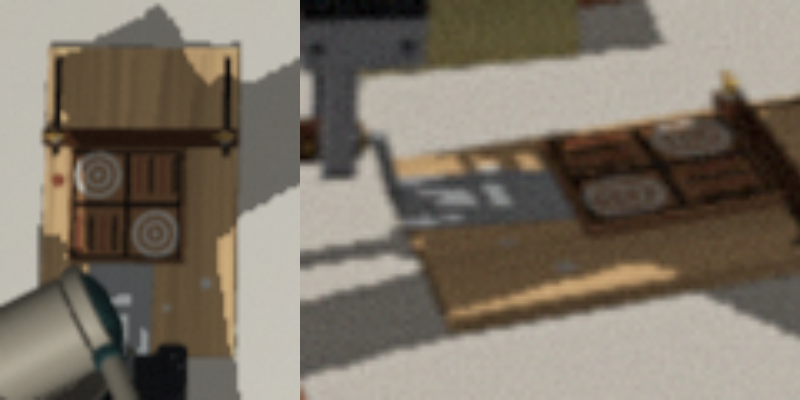

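```bash
(python3 inch.py '-.003 0 -.0004 0 0 0 .01;-.006 0 -.0007 0 0 0 .01;-.006 0 -.0007 0 0 0 .01'; python3 inch.py '-.003 0 -.0004 0 0 0 .01;-.006 0 -.0007 0 0 0 .01;-.006 0 -.0007 0 0 0 .01';python3 inch.py '-.003 0 -.0004 0 0 0 .01;-.006 0 -.0007 0 0 0 .01;-.006 0 -.0007 0 0 0 .01')| grep -E "pos|force:|orient"
```

```text
tool_pos: [0.3472, 0.2888, 0.0567]
orientation: [-0.062, 0.017, 0.998, 0.001]
force: [-7.7, 0.4, 6.5]
gripper_force: 60.0
tool_pos: [0.3542, 0.2886, 0.0566]
orientation: [-0.062, 0.016, 0.998, 0.001]
force: [-6.9, 0.8, 5.1]
gripper_force: 60.0
tool_pos: [0.3603, 0.2884, 0.0566]
orientation: [-0.062, 0.016, 0.998, 0.001]
force: [-6.3, -0.8, 6.5]
gripper_force: 60.0
```

```bash
(python3 inch.py '-.003 0 -.0004 0 0 0 .01;-.006 0 -.0007 0 0 0 .01;-.009 0 -.0011 0 0 0 .01;-.012 0 -.0014 0 0 0 .01'; python3 inch.py '-.003 0 -.0004 0 0 0 .01;-.006 0 -.0007 0 0 0 .01;-.009 0 -.0011 0 0 0 .01;-.012 0 -.0014 0 0 0 .01')| grep -E "pos|force:|orient"; python3 - <<'E'
from h import *
o=r.observe();f=eyes.grab_frame("top");s=eyes.grab_frame("side")
c=cv2.resize(f["color"][210:330,215:305],(300,400));c2=cv2.resize(s["color"][180:260,190:340],(750,400))[:,:500];cv2.imwrite("pics/b3.png",np.hstack([c,c2]))
E
```

```text
tool_pos: [0.3719, 0.288, 0.0566]
orientation: [-0.062, 0.016, 0.998, 0.001]
force: [-7.5, 0.5, 6.0]
gripper_force: 60.0
tool_pos: [0.384, 0.2876, 0.0565]
orientation: [-0.062, 0.016, 0.998, 0.001]
force: [-7.6, -0.8, 6.2]
gripper_force: 60.0
```

View pics/b3.png

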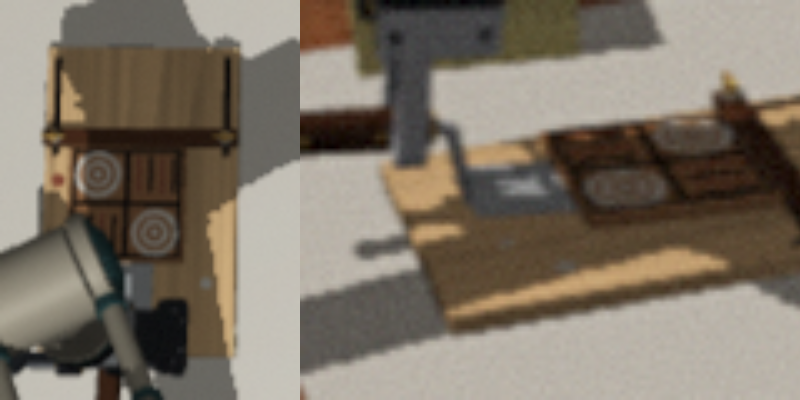

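```bash
(python3 inch.py '-.004 0 -.0005 0 0 0 .01;-.008 0 -.001 0 0 0 .01;-.012 0 -.0014 0 0 0 .01;-.016 0 -.0019 0 0 0 .01;-.02 0 -.0024 0 0 0 .01'; python3 inch.py '-.004 0 -.0005 0 0 0 .01;-.008 0 -.001 0 0 0 .01;-.012 0 -.0014 0 0 0 .01;-.016 0 -.0019 0 0 0 .01;-.02 0 -.0024 0 0 0 .01'; python3 inch.py '-.003 0 -.0004 0 0 0 .01;-.006 0 -.0007 0 0 0 .01;-.006 0 -.0007 0 0 0 .01')| grep -E "pos|force:|orient"
```

```text
tool_pos: [0.4043, 0.287, 0.0565]
orientation: [-0.062, 0.016, 0.998, 0.001]
force: [-7.4, -0.0, 5.6]
gripper_force: 60.0
tool_pos: [0.4245, 0.2864, 0.0565]
orientation: [-0.062, 0.016, 0.998, 0.001]
force: [-6.5, -0.3, 5.5]
gripper_force: 60.0
tool_pos: [0.4312, 0.2862, 0.0564]
orientation: [-0.061, 0.016, 0.998, 0.001]
force: [-5.6, 0.2, 4.2]
gripper_force: 60.0
```

```bash
(for i in 1; do python3 inch.py '-.002 0 -.0002 0 0 0 .01;-.002 0 -.0002 0 0 0 .01';python3 inch.py '-.002 0 -.0002 0 0 0 .01;-.002 0 -.0002 0 0 0 .01';python3 inch.py '-.002 0 -.0002 0 0 0 .01;-.002 0 -.0002 0 0 0 .01';python3 inch.py '-.002 0 -.0002 0 0 0 .01;-.002 0 -.0002 0 0 0 .01'; done)| grep -E "pos|force:|orient"
```

```text
tool_pos: [0.4329, 0.2861, 0.0564]
orientation: [-0.061, 0.016, 0.998, 0.001]
force: [-6.3, 0.2, 5.8]
gripper_force: 60.0
tool_pos: [0.4349, 0.2861, 0.0564]
orientation: [-0.061, 0.016, 0.998, 0.001]
force: [-7.2, 0.2, 4.7]
gripper_force: 60.0
tool_pos: [0.4355, 0.286, 0.0565]
orientation: [-0.063, 0.016, 0.998, 0.001]
force: [-9.5, 1.4, 7.6]
gripper_force: 60.0
tool_pos: [0.4359, 0.2859, 0.0565]
orientation: [-0.064, 0.016, 0.998, 0.001]
force: [-12.4, 1.2, 9.2]
gripper_force: 60.0
```

```bash
python3 inch.py '.003 0 .0004 0 0 0 .01;.004 0 .0002 0 -.02 0 .01;.005 0 .0001 0 -.05 0 .01;.006 0 0 0 -.08 0 .01;.007 0 -.001 0 -.11 0 .01;.0075 0 -.002 0 -.14 0 .01;.008 0 -.003 0 -.15 0 .01;.008 0 -.003 0 -.15 0 .01'; python3 - <<'E'
from h import *
o=r.observe();s=eyes.grab_frame("side");cv2.imwrite("pics/b4.png",cv2.resize(s["color"][180:260,190:340],(750,400)))
print(-quat(o["orientation"]).as_matrix()[:,0],o["force"],o["wrist_torque"])
E
```

```text
time_s: 16.08
tool_pos: [0.4327, 0.2866, 0.0606]
orientation: [0.015, 0.016, 1.0, -0.0]
force: [0.4, -0.0, -4.6]
finger_gap: 0.0216
gripper_force: 60.0
[ 0.99899892 -0.03244546  0.03079678] [ 4.12350461e-01 -2.66828502e-03 -4.59673223e+00] [ 0.05082391  0.37450387 -0.05490984]
```

View pics/b4.png

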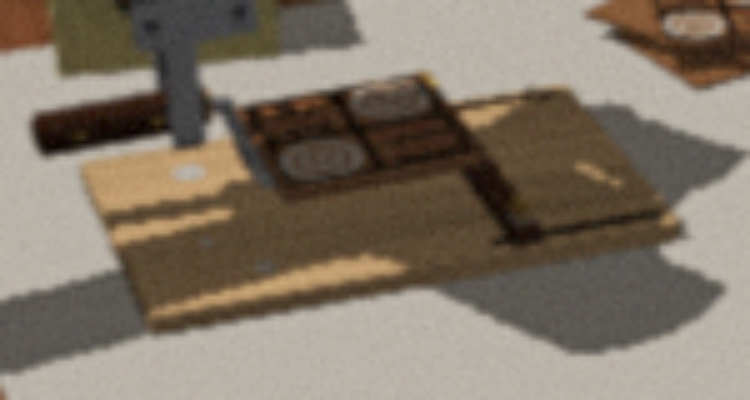

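```bash
python3 inch.py '0 0 -.006 0 0 0 .01;0 0 -.016 0 0 0 .01;-.001 0 -.03 0 0 0 .01;-.001 0 -.045 0 0 0 .01;-.002 0 -.06 0 0 0 .01;-.002 0 -.075 0 0 0 .01;-.003 0 -.085 0 0 0 .01;-.003 0 -.09 0 0 0 .01;-.003 0 -.09 0 0 0 .01;-.003 0 -.09 0 0 0 .01'; python3 - <<'E'
from h import *
import pickle
o=r.observe();f=eyes.grab_frame("top");s=eyes.grab_frame("side");pickle.dump((o,f,s),open("w5.pkl","wb"))
T=quat(o["orientation"]).as_matrix();print(o["tool_pos"],T.round(4).tolist(),o["force"])
print("delta tool",T.T@(np.array([.438,-.2098,.15])-o["tool_pos"]))
E
```

```text
time_s: 17.38
tool_pos: [0.4325, 0.2862, 0.1498]
orientation: [0.014, 0.016, 1.0, -0.001]
force: [-0.4, -0.7, -3.9]
finger_gap: 0.0214
gripper_force: 60.0
[0.43254506 0.28623863 0.14978977] [[-0.999, 0.0328, 0.0288], [0.0328, 0.9995, -0.0015], [-0.0289, -0.0006, -0.9996]] [-0.43271383 -0.67597009 -3.85240493]
delta tool [-0.02170895 -0.49559294  0.0006967 ]
```

```bash
python3 inch.py '0 -.006 0 0 0 0 .01;-.001 -.018 0 0 0 0 .01;-.002 -.036 0 0 0 -.005 .01;-.003 -.06 0 0 0 -.01 .01;-.004 -.09 0 0 0 -.015 .01;-.005 -.12 0 0 0 -.02 .01;-.007 -.15 0 0 0 -.025 .01;-.008 -.18 0 0 0 -.03 .01;-.009 -.21 0 0 0 -.04 .01;-.011 -.24 0 0 0 -.046 .01' >/dev/null; python3 inch.py '-.001 -.03 0 0 0 -.005 .01;-.002 -.06 0 0 0 -.01 .01;-.003 -.09 0 0 0 -.015 .01;-.004 -.12 0 0 0 -.02 .01;-.005 -.15 0 0 0 -.025 .01;-.006 -.18 0 0 0 -.03 .01;-.007 -.205 0 0 0 -.035 .01;-.008 -.222 0 0 0 -.04 .01;-.009 -.232 0 0 0 -.043 .01;-.009 -.236 0 0 0 -.045 .01'; python3 inch.py '0 0 0 0 0 0 .01;0 0 0 0 0 0 .01;0 0 0 0 0 0 .01'>/dev/null
python3 - <<'E'
from h import *
import pickle
o=r.observe();f=eyes.grab_frame("top");s=eyes.grab_frame("side");w=eyes.grab_frame("wrist");pickle.dump((o,f,s,w),open("w6.pkl","wb"))
T=quat(o["orientation"]).as_matrix();print(o["tool_pos"],T.round(4).tolist(),o["force"])
print("delta tool",T.T@(np.array([.438,-.2098,.15])-o["tool_pos"]),"yaw",np.arctan2(T[0,1],T[1,1]))
# brown mask in top image near the expected tile
c=f["color"][230:300,365:440].astype(int);d=(c[...,2]-c[...,0]>15)&(c.sum(2)<330)
for row in d[::2]:print(''.join('#' if v else '.' for v in row))
E
```

```text
time_s: 19.98
tool_pos: [0.4481, -0.1898, 0.1512]
orientation: [0.015, -0.029, 0.999, -0.001]
force: [-0.2, -0.4, -3.9]
finger_gap: 0.0217
gripper_force: 60.0
[ 0.44817707 -0.1890564   0.15128199] [[-0.9978, -0.0589, 0.03], [-0.059, 0.9983, -0.0007], [-0.0299, -0.0025, -0.9996]] [-1.41976097  0.91206795 -3.93130375]
delta tool [ 0.0114162  -0.02010477  0.00099098] yaw -0.05894739360921999
...........................................................................
...........................................................................
...........................................................................
...........................................................................
...........................................................................
...............................###############.............................
.........########################..###########.............................
........#####........#####.###################.............................
........#####.########.###.###################........#####################
........###.###.#######.
[... 1251 characters left out ...]
.......#########
.............###....##..............#....................#####.....##......
.................................#...........................###...........
................................................................######.....
...............##.......#...........................................#....#.
................#..#................................................#..####
..............................#....................................#..#....
..............................##..................................#........
....................#..........#.###.......................................
...................##.............#####....................................
```

```bash
python3 - <<'E'
from h import *
import pickle
o,f,s,w=pickle.load(open("w6.pkl","rb"))
T=quat(o["orientation"]).as_matrix();p=o["tool_pos"]
m=[(-.097-a,-b,.013) for a,b in((.06,-.06),(.06,.06),(-.06,-.06),(-.06,.06))]  # tool coords, tile top
m=[(-.097-a,b,.013) for a,b in((.06,.06),(.06,-.06),(-.06,.06),(-.06,-.06))]
print(w2px(f,[T@q+p for q in m]).round(1))
c=f["color"][225:300,360:450].astype(int)
b=(c.sum(2)<400)
for i in (245,250,255,260,265):
    print(i,[360+j for j in range(1,90) if b[i-225,j]!=b[i-225,j-1]], c[i-225,8:22].sum(1).tolist())
for j in (380,390,400,405): print(j,c[8:25,j-360].sum(1).tolist())
E
```

```text
[[371.2 244.5]
 [408.5 241.4]
 [374.6 281.7]
 [412.1 278.6]]
245 [414, 418] [312, 312, 314, 314, 238, 163, 95, 120, 146, 178, 234, 274, 277, 250]
250 [364, 414, 418, 424, 430, 431, 435] [316, 314, 317, 320, 301, 208, 109, 138, 257, 229, 228, 279, 227, 226]
255 [366, 423, 431, 432, 437] [312, 312, 311, 314, 319, 240, 169, 94, 216, 304, 269, 217, 211, 233]
260 [374, 412, 419, 425, 435] [487, 552, 583, 582, 579, 497, 287, 111, 78, 102, 109, 95, 85, 75]
265 [374, 412, 420, 445] [578, 581, 580, 580, 580, 578, 392, 168, 81, 131, 158, 240, 316, 246]
380 [315, 320, 313, 316, 318, 315, 309, 317, 313, 233, 105, 217, 277, 221, 211, 285, 276]
390 [319, 318, 320, 317, 319, 312, 316, 319, 230, 119, 82, 108, 132, 144, 149, 180, 210]
400 [321, 318, 315, 319, 317, 314, 318, 253, 144, 95, 150, 163, 147, 149, 148, 145, 141]
405 [319, 315, 318, 317, 318, 324, 304, 293, 190, 198, 240, 231, 218, 256, 220, 173, 177]
```

```bash
python3 inch.py '.003 -.004 0 0 0 0 .01;.008 -.01 .01 0 .01 0 .01;.013 -.016 .025 0 .02 0 .01;.0154 -.0197 .04 0 .02 0 .01;.0154 -.0197 .055 0 .02 0 .01;.0154 -.0197 .062 0 .02 0 .01;.0154 -.0197 .065 0 .02 0 .01;.0154 -.0197 .065 0 .02 0 .01;.0154 -.0197 .065 0 .02 0 .01'
python3 - <<'E'
from h import *
import pickle
o=r.observe();f=eyes.grab_frame("top");pickle.dump((o,f),open("w7.pkl","wb"))
T=quat(o["orientation"]).as_matrix();p=o["tool_pos"];print(p,T.round(3).tolist())
m=[(-.101-a,b-.0035,.013) for a,b in((.06,.06),(.06,-.06),(-.06,.06),(-.06,-.06))]
print(w2px(f,[T@q+p for q in m]).round(1))
c=f["color"].astype(int)
for i in (250,255,260,265,270): print(i,c[i,366:398].sum(1).tolist())
for j in (384,390,400,405): print(j,c[234:252,j].sum(1).tolist())
rk=lambda x,y:[.539+.9983*x-.059*y,-.2775+.059*x+.9983*y,.04]
print(w2px(f,[rk(.07,.129),rk(-.07,.129),rk(.07,.015),rk(.07,.029)]))
E
```

```text
time_s: 21.62
tool_pos: [0.4363, -0.2105, 0.0863]
orientation: [0.005, -0.029, 1.0, -0.002]
force: [-0.1, -0.3, -3.6]
finger_gap: 0.0216
gripper_force: 60.0
[ 0.43631987 -0.21048387  0.08631978] [[-0.998, -0.058, 0.011], [-0.058, 0.998, -0.003], [-0.011, -0.003, -1.0]]
[[377.3 249.4]
 [413.1 246.4]
 [380.6 285.2]
 [416.8 282.3]]
250 [576, 572, 574, 430, 308, 315, 310, 311, 308, 314, 277, 192, 149, 113, 90, 97, 102, 128, 144, 212, 215, 185, 217, 219, 173, 140, 137, 135, 138, 83, 74, 131]
255 [573, 576, 575, 428, 313, 314, 311, 308, 315, 313, 232, 168, 147, 100, 192, 272, 230, 232, 279, 301, 243, 205, 219, 253, 281, 221, 222, 292, 246, 133, 66, 136]
260 [576, 572, 576, 522, 381, 309, 314, 310, 224, 164, 173, 124, 106, 128, 105, 395, 479, 409, 400, 503, 553, 407, 285, 277, 230, 212, 272, 280, 216, 165, 99, 93]
265 [576, 578, 572, 573, 427, 308, 309, 314, 313, 308, 315, 232, 163, 155, 94, 88, 120, 129, 134, 127, 122, 120, 112, 111, 108, 95, 92, 79, 81, 68, 60, 43]
270 [573, 573, 576, 573, 575, 521, 389, 313, 310, 314, 436, 478, 285, 107, 193, 161, 249, 306, 314, 319, 228, 242, 222, 167, 153, 167, 178, 123, 85, 153, 150, 80]
384 [313, 311, 312, 314, 317, 312, 313, 309, 313, 315, 308, 316, 312, 314, 252, 145, 144, 264]
390 [311, 312, 313, 318, 313, 319, 316, 316, 312, 317, 317, 316, 315, 291, 215, 108, 173, 277]
400 [311, 313, 313, 313, 313, 313, 317, 314, 314, 314, 314, 316, 314, 238, 110, 105, 159, 165]
405 [578, 445, 311, 317, 315, 316, 313, 314, 319, 317, 318, 315, 263, 172, 101, 141, 178, 173]
[[376.2964522  248.50450556]
 [380.17825034 289.57115986]
 [409.69024988 245.74759532]
 [405.58834281 246.08621667]]
```

```bash
(python3 inch.py '0 0 .006 0 0 0 .01;0 0 .012 0 0 0 .01;0 0 .015 0 0 0 .01;0 0 .018 0 0 0 .01;0 0 .020 0 0 0 .01;0 0 .020 0 0 0 .01';python3 inch.py '0 0 .002 0 0 0 .01;0 0 .004 0 0 0 .01;0 0 .004 0 0 0 .01';python3 inch.py '0 0 .002 0 0 0 .01;0 0 .004 0 0 0 .01;0 0 .006 0 0 0 .01;0 0 .008 0 0 0 .01;0 0 .010 0 0 0 .01;0 0 .010 0 0 0 .01;0 0 .010 0 0 0 .01')|grep -E "pos|force:|orien"
```

```text
tool_pos: [0.4361, -0.2102, 0.0657]
orientation: [0.005, -0.029, 1.0, -0.001]
force: [0.5, 0.7, -4.3]
gripper_force: 60.0
tool_pos: [0.4367, -0.2105, 0.0621]
orientation: [0.006, -0.029, 1.0, -0.001]
force: [-0.1, -0.2, -2.3]
gripper_force: 60.0
tool_pos: [0.4363, -0.2103, 0.0519]
orientation: [0.005, -0.029, 1.0, -0.001]
force: [-0.0, 0.9, -2.4]
gripper_force: 60.0
```

```bash
python3 inch.py '.005 0 0 0 0 0 .01;.015 0 0 0 0 0 .01;.03 0 0 0 0 0 .01;.05 0 0 0 0 0 .01;.075 0 0 0 0 0 .01;.1 0 0 0 0 0 .01;.125 0 0 0 0 0 .01;.145 0 0 0 0 0 .01;.16 0 0 0 0 0 .01;.16 0 0 0 0 0 .01'
python3 - <<'E'
from h import *
import pickle
o=r.observe();f=eyes.grab_frame("top");s=eyes.grab_frame("side");pickle.dump((o,f,s),open("w8.pkl","wb"))
c=f["color"][235:300,365:470].astype(int);d=(c.sum(2)<330)
for row in d[::2]:print(''.join('#' if v else '.' for v in row))
E
```

```text
time_s: 24.92
tool_pos: [0.2753, -0.2193, 0.0503]
orientation: [0.005, -0.028, 1.0, -0.001]
force: [-0.1, -0.2, -1.2]
finger_gap: 0.0216
gripper_force: 60.0
.........................................................................................................
.........................................................................................................
....................................................................###################..................
..........................######....#########........##################################..................
............#################################........##################################..................
............#################################........#####################################...............
##..........#################################........#####################################...............
##..........###################################......######............###################...............
####################..##########################.....#####..............###################....
[... 1854 characters left out ...]
#######..........#..............................................
...............##.......####################.............................................................
.........................####################............................................................
.........................####################............................................................
.........................####################............................................................
........................######################...........................................................
........................######################......#######..............................................
```

```bash
python3 inch.py '0 0 .01 0 .01 0 .01;0 0 .018 0 .01 0 .01;0 0 .022 0 .01 0 .01;0 0 .024 0 .01 0 .01;0 0 .024 0 .01 0 .01;0 0 .024 0 .01 0 .01'
```

```text
time_s: 25.78
tool_pos: [0.2769, -0.2198, 0.0264]
orientation: [0.0, -0.029, 1.0, -0.001]
force: [0.4, -0.1, -1.5]
finger_gap: 0.0217
gripper_force: 60.0
```

```bash
python3 inch.py '0 0 .0012 0 0 0 .01;0 0 .0012 0 0 0 .01';python3 inch.py '0 0 0 0 0 0 .06;0 0 0 0 0 0 .06;0 0 0 0 0 0 .06;0 0 0 0 0 0 .06;0 0 -.02 0 0 0 .06;0 0 -.06 0 0 0 .06;0 0 -.12 0 0 0 .06;0 0 -.18 0 0 0 .06;.05 0 -.22 0 0 0 .06;.05 0 -.22 0 0 0 .06';python3 inch.py '0 .06 0 0 0 0 .06;0 .12 0 0 0 0 .06;0 .18 0 0 0 0 .06;0 .24 0 0 0 0 .06;0 .24 0 0 0 0 .06'
python3 - <<'E'
from h import *
import pickle
o=r.observe();f=eyes.grab_frame("top");s=eyes.grab_frame("side");pickle.dump((o,f,s),open("w9.pkl","wb"))
c=f["color"][235:340,365:470].astype(int);d=(c.sum(2)<330)
for row in d[::2]:print(''.join('#' if v else '.' for v in row))
E
```

```text
time_s: 26.02
tool_pos: [0.2769, -0.22, 0.0256]
orientation: [0.0, -0.029, 1.0, -0.002]
force: [-1.1, -0.0, 3.9]
finger_gap: 0.0215
gripper_force: 60.0
time_s: 27.28
tool_pos: [0.2262, -0.2233, 0.2477]
orientation: [0.001, -0.028, 1.0, -0.004]
force: [-0.5, -0.6, 0.1]
finger_gap: 0.0601
gripper_force: 0.0
time_s: 27.9
tool_pos: [0.2116, 0.0215, 0.2432]
orientation: [-0.001, -0.034, 0.999, -0.0]
force: [0.7, -0.9, -0.6]
finger_gap: 0.0599
gripper_force: 0.0
.........................................................................................................
.........................................................................................................
....................................................................###################..................
....................................#########........##################################..................
............#################################........##################################..................
............#################################........#####################################...............
...
[... 4278 characters left out ...]
................................................................
..................................##.....................................................................
................................########.................................................................
..............................########...................................................................
.................................#####...................................................................
.................................###.....................................................................
.................................######..................................................................
```

```bash
python3 - <<'E'
from h import *
import pickle
o,f,s=pickle.load(open("w9.pkl","rb"))
g=cv2.cvtColor(f["color"],cv2.COLOR_BGR2GRAY)
def circ(u,v):
    m=np.zeros_like(g);cv2.circle(m,(u,v),9,255,-1);b=((f["color"].astype(int).sum(2)>330)&(m>0)).astype(np.uint8)
    y,x=np.nonzero(b);h=cv2.convexHull(np.c_[x,y].astype(np.int32));return np.array(cv2.fitEllipse(h)[0]) if len(h)>4 else None
D=[circ(429,255),circ(448,271)];W=[circ(387,258),circ(406,273)];print(D,W)
d=px2w(f,D,.051);w=px2w(f,W,.051);print("dry",d.mean(0),"wet",w.mean(0))
v=lambda p:np.arctan2(*(p[1]-p[0])[1::-1]);print("yaw diff wet-dry",v(w)-v(d),"len",np.linalg.norm(d[1]-d[0]),np.linalg.norm(w[1]-w[0]))
q=(w-d).mean(0)[:2];Rm=R.from_euler('z',-.059).as_matrix()[:2,:2];print("wet-dry in rack",Rm@q)
bay=np.array([.5348,-.2056]);print("wet-bay in rack",Rm@(w.mean(0)[:2]-bay), "dry vs its bay",Rm@(d.mean(0)[:2]-np.array([.539+.00425,-.2775-.0719])))
E
```

```text
[array([429.55477905, 254.74501038]), array([448.46484375, 271.48092651])] [array([386.73779297, 257.82720947]), array([406.38623047, 273.52423096])]
dry [ 0.54532687 -0.35263803  0.051     ] wet [ 0.54002896 -0.20972161  0.051     ]
yaw diff wet-dry 0.056859268669461116 len 0.08394598891076109 0.08409610196510149
wet-dry in rack [0.00313849 0.14298014]
wet-bay in rack [ 0.00497683 -0.00442277] dry vs its bay [ 0.00188232 -0.00335486]
```

```bash
python3 inch.py '0 0 0 0 0 0 .06;0 0 0 0 0 0 .06;0 0 0 0 0 0 .06;0 0 0 0 0 0 .06'>/dev/null; python3 -c "
from workcell import r, eyes, order
print(order.hand_in())"
```

```text
the job is handed in; nothing more can be done
None
```

I handed the job in at about 28 s; no verdict came back. By camera the wet tile lies in the free bay about 5 mm off centre and square to within about 0.06 rad, and the lifter is released on the bench (its flatness judged by touch, not by camera).

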